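# Set a gear housing on an uncounted pile of boards

## Task

Set the loose cast gear housing on the pile of plywood boards for packing: upright on its round foot, in the middle of the pile and square with the boards, facing any of the four ways. Nobody has counted the boards, so lower it gently until you feel it touch the pile, and only then let go; do not drop it or press hard. Leave the finished gear unit standing where it is.

Things in the scene. Friction and masses are not known exactly. Their poses are not given: they have to be found in the camera images.
- gear_housing: The loose gear housing: light grey cast block with a black cap, 84 (x) by 70 (y) by 89 mm high, about 0.6 kg, upright on the worktop. Origin on its underside, z up. Grasp it from above across its two flat sides, 65 mm apart (facing its +y and -y, 10 to 70 mm above the underside, x from -25 to 40 mm), at x = 7 mm, about 50 mm above the underside. A round bolted flange is on the -x face.
- housing_foot (a point): Centre of the underside of the gear housing's round foot (58 mm in diameter); it lies at x = +7 mm, y = 0, z = 0 in the housing's frame, midway between the flat sides; axes as the housing's.
- board_stand: Low grey steel tray, 150 mm square, 12 mm rim, fixed; a pile of pale plywood boards, 120 mm square, lies in its middle. Origin: centre of its underside, on the worktop, below the pile's middle; x, y along the edges, z up. The pile's flat, rigid top is somewhere 25 to 90 mm above the worktop. A like tray on the housing's other side holds dark steel plates: not the pile meant.
- gear_unit: The finished gear unit, to be left alone: a like grey housing already screwed on a black cylinder, 86 by 75 mm and 234 mm high, standing farther back. Origin: centre of its underside.
Not all that is in view belongs to the job. What is shaped like the board_stand but blue is not meant. There is more than one size of the gear_housing; the one meant has the size given above.

How it is judged:
On the way:
1. the housing, still held by the fingers, touches the pile of plywood boards (contact force between gear_housing and board_stand above 0.5 N and contact force between the fingers and gear_housing above 1 N and horizontal distance between housing_foot and board_stand below 0.03 m), for 0.1 s.
At the end, for the whole second after the job is handed in: The housing rests on the pile of plywood boards, still and released: the centre of its foot within 20 mm of the middle of the pile, upright within 0.1 rad, and square with the boards within 15 degrees (any of the four ways) (horizontal distance between housing_foot and board_stand below 0.02 m and angle between gear_housing's own z axis and vertical below 0.1 rad and (angle between the x axis of gear_housing and the x axis of board_stand, either way round below 0.26 rad or angle between the x axis of gear_housing and the y axis of board_stand, either way round below 0.26 rad) and contact force between gear_housing and board_stand above 2 N and linear speed of gear_housing below 0.02 m/s); the robot touches nothing.
It fails at once if the housing strikes or is pressed on the pile or its tray with a peak of more than 250 N, as a hard knock gives (contact force between gear_housing and board_stand above 250 N).
It fails at once if the finished gear unit is shifted by more than 30 mm or knocked over (distance of gear_unit from where it was at the start of the episode above 0.03 m or angle between gear_unit's own z axis and vertical above 0.3 rad).
It also fails if it takes over 38 s, if anything falls off the work surface, if the arm or the gripper's body presses on something with over 40 N, if the wrist force passes 120 N, or if a joint passes its speed limit or range.

## Robot

A 7-joint arm with a two-finger parallel gripper is mounted at the origin on a cart in front of the work surface, level with it; the furniture and walls round the work are solid. World frame = base frame: x ahead of the robot, y to its left, z up, the work surface at z = 0. Lengths are in m, angles in rad, forces in N, time in s.
With the tool pointing down it reaches from about 0.425 to 1.025 m from the base axis. Payload 9.4 kg.
Tool frame: the origin (TCP) lies on the centre line of the jaws, within the pads' length; the fingertips stand 14 mm ahead of it and the grasp point (between the pads) lies 5 mm behind it; z points along the fingers, y is the line along which they close (so a half turn about z gives the same grasp; the last joint's range is limited). The gripper opens to 85 mm and grips with 20 to 120 N. Pads are 22 mm wide; open, the fingers measure 114 mm over their backs; the gripper's body (76 mm by 85 mm) begins 54 mm behind the grasp point. The pads swing forward as they close: fully open they stand 13 mm farther back than shut.
Start: joints at [1.183, 0.599, -0.003, 1.599, 0.002, 0.943, -0.08], TCP at [0.222, -0.69, 0.245] pointing down, gripper open.
Joint ranges: [-2.57, 2.57], [-0.35, 1.97], [-1.29, 1.29], [0.11, 2.56], [-1.05, 4.19], [0.11, 1.86], [-2.63, 2.63]. Speed limits (rad/s): [2.22, 2.22, 3.01, 3.01, 3.14, 3.14, 3.14].

## Interface

Orientations are given as a unit quaternion [x, y, z, w].
In Python, from plant import read_state, grab_frame, job_done gives the robot as it stands.
- The arm moves only by the tool arm_command, never from a script. Its argument "targets" is a list that holds one entry, the list of rows, each a list of 7 numbers: the turn, a rotation vector about the tool's x, y, z in rad, then the shift along the tool's x, y, z in mm, then the finger opening in mm, from 0 to 85.4. In form: [[[wx, wy, wz, x, y, z, gripper], ...]]. A call has 1 to 5 rows; each row shifts and turns the commanded pose from where the row before left it, along the tool's axes as they then stand; what a row does not reach is not made up. A row lasts 1/12 s, in which the tool goes at most 41.7 mm and 7.16 degrees, less where a joint would pass 70% of its speed; a pose out of reach is approached as far as the arm can. A call is refused whole if a number of a shift passes 41.7 or a number of a turn 0.125, either way. A call with a gripper value outside its range is refused whole. The fingers move at their own pace and stop on an object; "force" is the grip in N (left out, the last holds). Time passes only in rows, so rows that do not move let the fingers close. It gives the time, the measured TCP pose, the force and the opening at its end, in the units of the state.
- read_state(): the state, without advancing time (a new reading comes with each control period).
- grab_frame(name): name is "scene" or "top" or "wrist"; returns a dict with "pixels" (420x560x3 uint8, blue, green, red), "vertical_fov" (degrees; the focal length in pixels is half the picture's height over the tangent of half this angle, whatever the lens; pixels are square), "cx", "cy" (the principal point, pixels), "camera_from_world" (4x4, takes a point from world to camera coordinates). Camera axes: x right, y down, z forward; pixel columns grow to the right and rows downward; lengths in m; the calibration is good to about 2 mm. A picture is of the moment at which its call begins. There is no depth.
- job_done(): hands the job in, once; it reports no verdict.
The state is a dict: "time_s": time; "joint_pos": joint angles; "qd": joint speeds; "tau": joint torques, N m; "position": TCP position; "tool_rot": TCP orientation; "force": force on the tool from outside, world axes, zero at the start; "wrist_torque": the same for the moment, N m; "finger_gap": opening from 0.0 (shut) to 1.0 (fully open).
Only numpy, scipy, OpenCV 4.12 (cv2) and the standard library are available. Lean on these libraries where they do the work, as an engineer would, in place of code of your own. Each camera call takes 0.05 s, during which the arm holds its last target. There are 200 camera calls.

## Working session

There is one attempt and no reset: what is moved stays moved. The work goes in short steps, Python scripts to look and compute and a tool call to move; the robot and the scene stay as the last step left them, time stands still between calls to the robot, and variables do not carry over. Pictures are saved under pics/ and viewed, on a budget of 10 in all, crops included, one or two more only if the job needs it, and the job is handed in when it is done.

Besides the shell and the picture viewer there is one more tool, called after "Emit:" as a command line: name --argument value ..., lists and objects as JSON in quotes. arm_command: Moves the arm, as the interface text tells. Its arguments: {"type":"object","properties":{"targets":{"type":"array"},"force":{"type":"number"}},"required":["targets"]}

```bash
mkdir -p pics
cat > h.py <<'E'
import numpy as np, cv2, pickle
from plant import read_state, grab_frame, job_done
def grab(n,f):
    g=grab_frame(n); cv2.imwrite(f'pics/{f}.png',g['pixels']); pickle.dump(g,open(f'pics/{f}.pkl','wb')); return g
def load(f): return pickle.load(open(f'pics/{f}.pkl','rb'))
def ray(g,u,v,z):
    f=210/np.tan(np.radians(g['vertical_fov'])/2); M=np.array(g['camera_from_world']);R=M[:3,:3];c=-R.T@M[:3,3]
    d=R.T@np.array([(u-g['cx'])/f,(v-g['cy'])/f,1]); return c+d*(z-c[2])/d[2]
def proj(g,p):
    f=210/np.tan(np.radians(g['vertical_fov'])/2); M=np.array(g['camera_from_world']);q=M[:3,:3]@np.array(p)+M[:3,3]
    return q[0]/q[2]*f+g['cx'],q[1]/q[2]*f+g['cy']
E
python3 - <<'E'
from h import *
for n in ('top','scene'):
    g=grab(n,n+'0'); M=np.array(g['camera_from_world']); print(n,g['vertical_fov'],g['cx'],g['cy'],-M[:3,:3].T@M[:3,3])
a=np.hstack([cv2.imread('pics/top0.png'),]);
s=read_state();print(s)
E
```

```text
top 52.0253248344087 273.37730186491655 210.9385305794713 [0.43449051 0.11418188 1.35221679]
scene 45.274781222180835 282.2060253384632 205.7405319909939 [-0.4289402   0.75577762  1.05291078]
{'time_s': 0.1, 'joint_pos': array([ 1.18335754,  0.60000216, -0.00254175,  1.60003498,  0.00178568,
        0.94290807, -0.07981901]), 'qd': array([ 1.34264017e-03, -4.08505414e-03, -2.67534609e-05, -3.39916862e-03,
       -5.03822672e-04, -6.42715686e-04, -2.81698144e-03]), 'tau': array([ 4.91246145e-03, -7.77995038e+01,  1.56980071e+00, -2.58629215e+01,
        1.26164564e-02,  5.46732466e-03, -7.94610287e-06]), 'position': array([ 0.22154978, -0.68990533,  0.24453968]), 'tool_rot': array([ 9.87951913e-01,  1.54759689e-01, -1.61465480e-04, -6.55572031e-04]), 'force': array([ 0.1970351 ,  0.30932068, -0.600626  ]), 'wrist_torque': array([-0.01230055, -0.03184801, -0.00851423]), 'finger_gap': 1.0028599941392364}
```

View pics/top0.png

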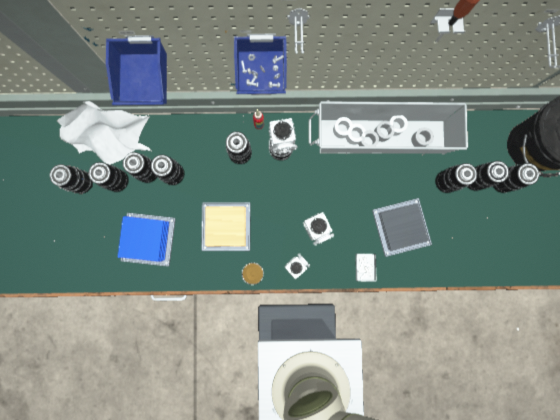

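View pics/scene0.png

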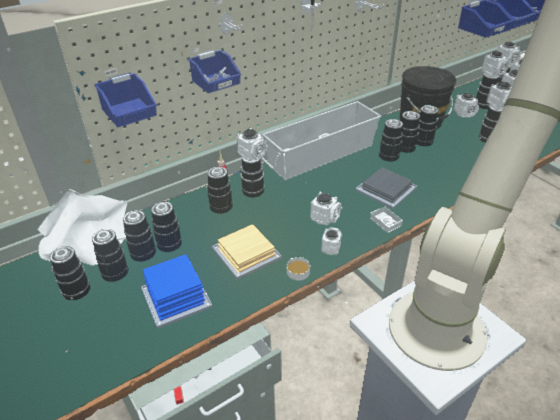

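Top view: pile of plywood at (226,226), blue pile at (146,239), dark plates at (402,227). The possible housings are a larger one at (319,228), a smaller one at (297,266), and one on the finished unit at (282,138). The larger one sits between the trays and should be the one meant. I'll check its size in an enlarged crop.

Run:
```python
from h import *
t=load('top0'); s=load('scene0')
a=cv2.resize(t['pixels'][185:285,190:350],(800,500),interpolation=cv2.INTER_CUBIC)
cv2.imwrite('pics/crop0.png',a)
for u,v,z in [(319,226,.089),(297,266,.06),(226,226,.05),(282,130,.234),(203,204,.05),(249,204,.05),(203,249,.05),(249,249,.05)]: print(u,v,ray(t,u,v,z).round(3))
# pile tray corners
```

```text
319 226 [ 0.497 -0.028  0.089]
297 266 [0.38  0.037 0.06 ]
226 226 [0.503 0.25  0.05 ]
282 130 [0.746 0.081 0.234]
203 204 [0.571 0.319 0.05 ]
249 204 [0.569 0.179 0.05 ]
203 249 [0.435 0.319 0.05 ]
249 249 [0.433 0.181 0.05 ]
```

View pics/crop0.png

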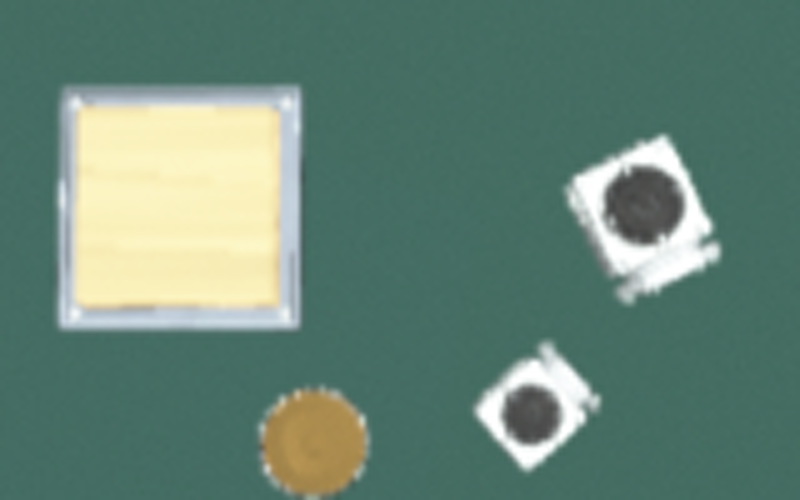

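The larger one has a flat side of about 63 mm, which fits the 65 mm given. The smaller one is about 3/4 of that size. Its flange faces lower right, so its +x yaw is about 27°. Next I compute the poses and move above it.

```bash
cat >> h.py <<'E'
from scipy.spatial.transform import Rotation as Ro
def togo(p,yaw):
    s=read_state(); R=Ro.from_quat(s['tool_rot']); T=Ro.from_euler('z',yaw)*Ro.from_quat([1,0,0,0])
    d=(R.inv()*T).as_rotvec(); e=R.inv().apply(np.array(p)-s['position'])*1000
    print('t',round(s['time_s'],2),'pos',s['position'].round(4),'turn',d.round(3),'shift',e.round(1),'F',s['force'].round(1),'gap',round(s['finger_gap'],3))
E
python3 - <<'E'
from h import *
t=load('top0')
P=lambda x,y,z: ray(t,190+(x+.5)/5-.5,185+(y+.5)/5-.5,z)
def yaw(a,b,z): d=P(*b,z)-P(*a,z); return np.degrees(np.arctan2(d[1],d[0])),np.linalg.norm(d[:2])
print('cap',P(645,204,.089),[yaw((712,230),(663,137),.07),yaw((663,137),(567,187),.07),yaw((718,250),(628,298),.05)])
print('tray',np.mean([P(x,y,.012) for x,y in((60,87),(302,87),(300,329),(58,328))],0),yaw((60,87),(302,87),.012),yaw((58,328),(60,87),.012))
for z in(.025,.04,.05,.06,.09): print('pile',z,np.mean([P(x,y,z) for x,y in((76,105),(281,105),(281,307),(75,306))],0),yaw((76,105),(281,105),z))
togo([.497,-.028,.2],.48)
E
```

```text
cap [ 0.49915145 -0.02651667  0.089     ] [(np.float64(26.50937664338408), np.float64(0.06259569905371376)), (np.float64(116.70889617655534), np.float64(0.06497872983170684)), (np.float64(117.11508841015203), np.float64(0.061919366886886214))]
tray [0.50493914 0.25474476 0.012     ] (np.float64(-90.73814239981147), np.float64(0.15139435890465625)) (np.float64(-0.4220540729224533), np.float64(0.15019205952574288))
pile 0.025 [0.50539538 0.25446446 0.025     ] (np.float64(-90.7407778354149), np.float64(0.12690988237542702))
pile 0.04 [0.50459402 0.25287901 0.04      ] (np.float64(-90.7407778354149), np.float64(0.12547556640210034))
pile 0.05 [0.50405979 0.25182204 0.05      ] (np.float64(-90.7407778354149), np.float64(0.12451935575321596))
pile 0.06 [0.50352555 0.25076507 0.06      ] (np.float64(-90.74077783541492), np.float64(0.12356314510433149))
pile 0.09 [0.50192284 0.24759417 0.09      ] (np.float64(-90.74077783541485), np.float64(0.12069451315767805))
t 0.1 pos [ 0.2215 -0.6899  0.2445] turn [-0.001  0.    -0.169] shift [ 464.7 -545.9   45.2] F [ 0.2  0.3 -0.6] gap 1.003
```

Emit:
arm_command --targets '[[[0, 0, 0, 12, -14, 0, 85], [0, 0, 0, 24, -28, 0, 85], [0, 0, 0, 24, -28, 0, 85], [0, 0, 0, 24, -28, 0, 85], [0, 0, 0, 24, -28, 0, 85]]]'

```text
time_s: 0.52
position: [0.2862, -0.5355, 0.2448]
tool_rot: [0.988, 0.155, -0.0, -0.0]
force: [-0.0, -0.5, 0.3]
finger_gap: 0.993
```

Emit:
arm_command --targets '[[[0, 0, 0, 24, -28, 0, 85], [0, 0, 0, 24, -28, 0, 85], [0, 0, 0, 24, -28, 0, 85], [0, 0, 0, 24, -28, 0, 85], [0, 0, 0, 24, -28, 0, 85]]]'

```text
time_s: 0.93
position: [0.3576, -0.3655, 0.2451]
tool_rot: [0.988, 0.155, -0.0, -0.0]
force: [0.5, -0.6, 0.7]
finger_gap: 0.99
```

Emit:
arm_command --targets '[[[0, 0, 0, 24, -28, 0, 85], [0, 0, 0, 24, -28, 0, 85], [0, 0, 0, 24, -28, 0, 85], [0, 0, 0, 24, -28, 0, 85], [0, 0, 0, 24, -28, 0, 85]]]'

```text
time_s: 1.35
position: [0.4291, -0.1956, 0.2452]
tool_rot: [0.988, 0.155, -0.0, -0.0]
force: [1.3, -0.7, 0.5]
finger_gap: 1.001
```

Emit:
arm_command --targets '[[[0, 0, 0, 24, -28, 0, 85], [0, 0, 0, 24, -28, 0, 85], [0, 0, 0, 24, -28, 0, 85], [0, 0, 0, 24, -28, 0, 85], [0, 0, 0, 20, -24, 0, 85]]]'

```text
time_s: 1.77
position: [0.4983, -0.0297, 0.2452]
tool_rot: [0.988, 0.155, 0.0, -0.0]
force: [0.6, 0.6, 0.2]
finger_gap: 0.994
```

Emit:
arm_command --targets '[[[0, 0, -0.08, 0, 0, 0, 85], [0, 0, -0.075, 0, 0, 0, 85], [0, 0, 0, 0, 0, 0, 85]]]'

```text
time_s: 2.02
position: [0.4976, -0.0315, 0.245]
tool_rot: [0.972, 0.233, -0.0, -0.0]
force: [-0.2, -0.6, -0.9]
finger_gap: 0.998
```

Run:
```python
from h import *
grab('wrist','w1'); grab('top','t1'); s=load('scene0')
togo([.499,-.0265,.055],.466); g=load('w1')
p=np.array([.499,-.0265]); R=Ro.from_euler('z',.466)
im=g['pixels'].copy()
for x,y in((-32.5,-32.5),(32.5,-32.5),(32.5,32.5),(-32.5,32.5),(0,0)):
    for z,c in((.07,(0,0,255)),(.089,(0,255,0))):
        q=R.apply([x/1e3,y/1e3,0]); u,v=proj(g,[p[0]+q[0],p[1]+q[1],z]); cv2.circle(im,(int(u),int(v)),3,c,-1)
cv2.imwrite('pics/w1m.png',im)
cv2.imwrite('pics/s0c.png',cv2.resize(s['pixels'][215:285,205:285],(800,700))[:600])
```

```text
t 2.12 pos [ 0.4975 -0.0326  0.2451] turn [-0.     0.001 -0.003] shift [  4.2  -4.7 190.1] F [ 0.6 -0.1 -0.2] gap 0.991
```

View pics/w1m.png

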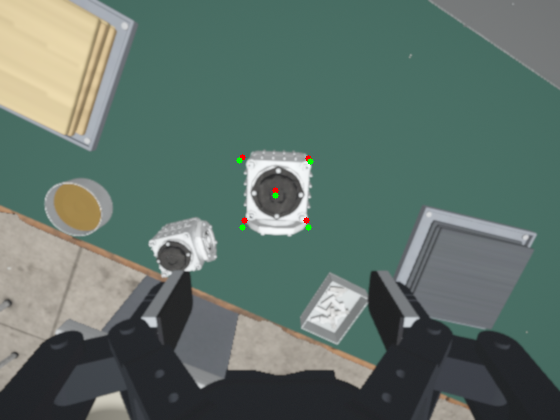

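View pics/s0c.png

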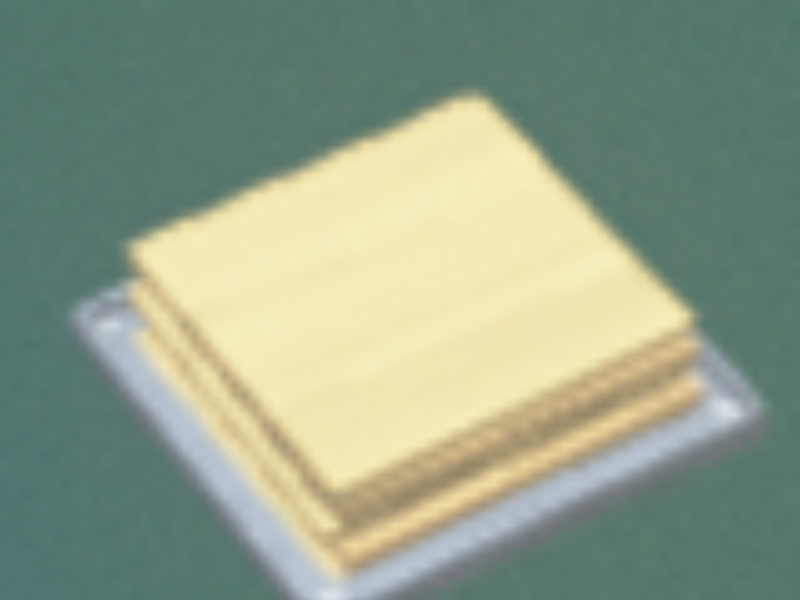

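The overlay agrees with the wrist view: cap centre at (277,193) against my mark at (275,195), so the block is about 1–2 mm off. The scene crop shows the pile about three boards high. I go down over the housing.

Emit:
arm_command --targets '[[[0, 0, 0, 5.5, -3, 20, 85], [0, 0, 0, 0, 0, 35, 85], [0, 0, 0, 0, 0, 35, 85], [0, 0, 0, 0, 0, 20, 85], [0, 0, 0, 0, 0, 0, 85]]]'

```text
time_s: 2.53
position: [0.4992, -0.0277, 0.1319]
tool_rot: [0.973, 0.229, -0.003, -0.001]
force: [-0.3, 0.7, 0.3]
finger_gap: 0.994
```

Run:
```python
from h import *
grab('wrist','w2'); togo([.4995,-.028,.047],.466)
t=load('top0'); s=load('scene0')
tc=[(190+(x+.5)/5-.5,185+(y+.5)/5-.5) for x,y in((76,105),(281,105),(281,307),(75,306))]
sc=[(205+x/10-.45,215+y/10-.45) for x,y in((478,95),(695,322),(335,490),(128,248))]
for z in np.arange(.025,.075,.005):
    A=np.array([ray(t,*a,z)[:2] for a in tc]);B=np.array([ray(s,*b,z)[:2] for b in sc])
    print(round(z,3),A.mean(0).round(4),B.mean(0).round(4),np.linalg.norm(B-np.roll(B,1,0),axis=1).mean().round(4),np.linalg.norm(A-B,axis=1).mean().round(4))
```

```text
t 2.58 pos [ 0.5001 -0.0277  0.1338] turn [-0.002  0.004 -0.003] shift [-0.3  0.2 86.8] F [-0.4  1.5  1. ] gap 0.999
0.025 [0.5054 0.2545] [0.5198 0.2452] 0.1208 0.1237
0.03 [0.5051 0.2539] [0.5152 0.2477] 0.1202 0.1228
0.035 [0.5049 0.2534] [0.5106 0.2502] 0.1196 0.1221
0.04 [0.5046 0.2529] [0.506  0.2526] 0.119 0.1215
0.045 [0.5043 0.2524] [0.5013 0.2551] 0.1184 0.121
0.05 [0.5041 0.2518] [0.4967 0.2576] 0.1179 0.1206
0.055 [0.5038 0.2513] [0.4921 0.2601] 0.1173 0.1203
0.06 [0.5035 0.2508] [0.4875 0.2626] 0.1167 0.1202
0.065 [0.5033 0.2502] [0.4829 0.2651] 0.1161 0.1202
0.07 [0.503  0.2497] [0.4783 0.2675] 0.1155 0.1203
```

View pics/w2.png

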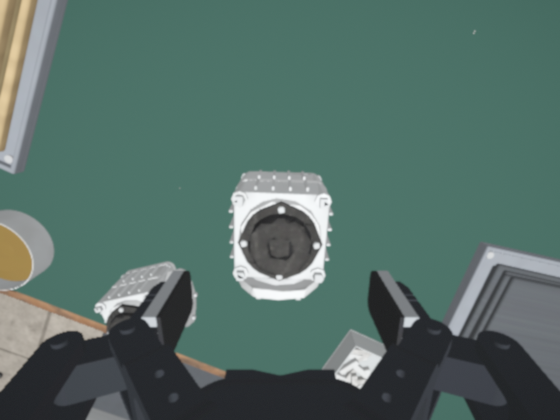

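The housing sits centred between the fingers: block at columns 232–331, inner finger edges at 190 and 370. From the two cameras the pile top is at about 0.041 m and its centre at (0.505, 0.253). I descend and close.

Emit:
arm_command --targets '[[[0, 0, 0, 0, 0, 25, 85], [0, 0, 0, 0, 0, 25, 85], [0, 0, 0, 0, 0, 20, 85], [0, 0, 0, 0, 0, 14, 85], [0, 0, 0, 0, 0, 0, 85]]]'

```text
time_s: 3.0
position: [0.5013, -0.0274, 0.0506]
tool_rot: [0.973, 0.23, -0.001, 0.0]
force: [0.7, 0.0, 0.3]
finger_gap: 0.992
```

Emit:
arm_command --targets '[[[0, 0, 0, 0, 0, 0, 60], [0, 0, 0, 0, 0, 0, 55], [0, 0, 0, 0, 0, 0, 50], [0, 0, 0, 0, 0, 0, 50], [0, 0, 0, 0, 0, 0, 50]]]' --force 50

```text
time_s: 3.42
position: [0.5019, -0.0272, 0.0531]
tool_rot: [0.973, 0.23, 0.001, 0.0]
force: [-1.1, 0.3, 10.5]
finger_gap: 0.755
```

Emit:
arm_command --targets '[[[0, 0, 0, 0, 0, 0, 50], [0, 0, 0, 0, 0, 0, 50], [0, 0, 0, 0, 0, 0, 50], [0, 0, 0, 0, 0, 0, 50], [0, 0, 0, 0, 0, 0, 50]]]'

```text
time_s: 3.83
position: [0.502, -0.0272, 0.0531]
tool_rot: [0.973, 0.23, 0.001, 0.0]
force: [-0.8, 0.7, 8.5]
finger_gap: 0.751
```

Emit:
arm_command --targets '[[[0, 0, 0, 0, 0, -8, 50], [0, 0, 0, 0, 0, -20, 50], [0, 0, 0, 0, 0, -30, 50], [0, 0, 0, 0, 0, -30, 50], [0, 0, 0, 0, 0, -22, 50]]]' --force 50

```text
time_s: 4.25
position: [0.5012, -0.0274, 0.1642]
tool_rot: [0.973, 0.231, 0.001, 0.0]
force: [-0.9, 0.2, -5.9]
finger_gap: 0.754
```

Emit:
arm_command --targets '[[[0, 0, 0, 0, 0, 0, 50], [0, 0, 0, 0, 0, 0, 50], [0, 0, 0, 0, 0, 0, 50]]]'

```text
time_s: 4.5
position: [0.5006, -0.0274, 0.1609]
tool_rot: [0.973, 0.231, -0.0, 0.0]
force: [1.0, -0.9, -6.3]
finger_gap: 0.747
```

Run:
```python
from h import *
togo([.505,.2535,.16],-.01)
```

```text
t 4.5 pos [ 0.5006 -0.0274  0.1609] turn [0.    0.001 0.475] shift [ 130.  -249.     0.9] F [ 1.  -0.9 -6.3] gap 0.747
```

Emit:
arm_command --targets '[[[0, 0, 0, 8, -15, 0, 50], [0, 0, 0, 15, -29, 0, 50], [0, 0, 0, 16, -31, 0, 50], [0, 0, 0, 16, -31, 0, 50], [0, 0, 0, 16, -31, 0, 50]]]'

```text
time_s: 4.92
position: [0.502, 0.1282, 0.1595]
tool_rot: [0.973, 0.231, -0.002, 0.0]
force: [1.3, 0.6, -7.1]
finger_gap: 0.748
```

Emit:
arm_command --targets '[[[0, 0, 0, 16, -31, 0, 50], [0, 0, 0, 16, -31, 0, 50], [0, 0, 0, 15, -29, 0, 50], [0, 0, 0, 8, -15, 0, 50], [0, 0, 0, 4, -6, 0, 50]]]'

```text
time_s: 5.33
position: [0.5041, 0.2576, 0.1593]
tool_rot: [0.972, 0.233, -0.001, -0.0]
force: [0.2, 0.1, -7.0]
finger_gap: 0.756
```

Emit:
arm_command --targets '[[[0, 0, 0.09, 0, 0, 0, 50], [0, 0, 0.1, 0, 0, 0, 50], [0, 0, 0.1, 0, 0, 0, 50], [0, 0, 0.1, 0, 0, 0, 50], [0, 0, 0.085, 0, 0, 0, 50]]]'

```text
time_s: 5.75
position: [0.5049, 0.2522, 0.1596]
tool_rot: [1.0, -0.008, -0.001, 0.001]
force: [0.4, -0.9, -7.2]
finger_gap: 0.753
```

Emit:
arm_command --targets '[[[0, 0, 0, 0, 0, 0, 50], [0, 0, 0, 0, 0, 0, 50], [0, 0, 0, 0, 0, 0, 50]]]'

```text
time_s: 6.0
position: [0.5052, 0.2531, 0.1604]
tool_rot: [1.0, -0.003, -0.001, 0.001]
force: [0.2, 0.2, -6.2]
finger_gap: 0.755
```

Run:
```python
from h import *
togo([.505,.2535,.11],-.01)
w=grab('wrist','w3');t=grab('top','t3'); 
togo([.505,.2535,.11],-.01)
a=cv2.resize(t['pixels'][180:270,170:290],(560,420),interpolation=cv2.INTER_CUBIC)
im=cv2.resize(np.hstack([w['pixels'],a]),(800,300),interpolation=cv2.INTER_AREA)
cv2.imwrite('pics/c3.png',im)
```

```text
t 6.0 pos [0.5052 0.2531 0.1604] turn [0.001 0.001 0.003] shift [-0.2 -0.5 50.4] F [ 0.2  0.2 -6.2] gap 0.755
t 6.1 pos [0.5055 0.2533 0.1609] turn [0.    0.001 0.002] shift [-0.4 -0.2 50.9] F [-0.8 -0.2 -5.7] gap 0.75
```

View pics/c3.png

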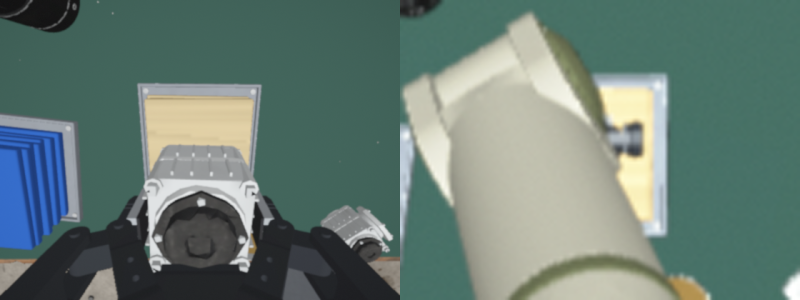

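The left half (wrist view) shows the held housing lined up with the plywood pile: tray columns 139–261, housing 147–255, both centred near 200 and square. Now I descend, slowing near the expected touch.

Run:
```python
from h import *
g=load('w3'); print(ray(g,197,118,.012),ray(g,365,118,.012))
```

```text
[0.57984226 0.32274358 0.012     ] [0.57889787 0.17892378 0.012     ]
```

Emit:
arm_command --targets '[[[0, 0, 0, 0, 0, 10, 50], [0, 0, 0, 0, 0, 15, 50], [0, 0, 0, 0, 0, 12, 50], [0, 0, 0, 0, 0, 8, 50], [0, 0, 0, 0, 0, 4, 50]]]'

```text
time_s: 6.52
position: [0.5051, 0.2533, 0.1107]
tool_rot: [1.0, -0.004, -0.001, 0.0]
force: [-0.4, 0.4, -6.4]
finger_gap: 0.758
```

Emit:
arm_command --targets '[[[0, 0, 0, 0, 0, 1, 50], [0, 0, 0, 0, 0, 1, 50], [0, 0, 0, 0, 0, 1, 50], [0, 0, 0, 0, 0, 1, 50], [0, 0, 0, 0, 0, 1, 50]]]'

```text
time_s: 6.93
position: [0.5058, 0.2538, 0.1076]
tool_rot: [1.0, -0.005, 0.0, -0.0]
force: [0.3, 0.1, -6.5]
finger_gap: 0.752
```

Far tray edge measured at x = 0.579–0.580, where 0.580 is expected, so the centre is confirmed. I continue gently.

Emit:
arm_command --targets '[[[0, 0, 0, 0, 0, 1.2, 50], [0, 0, 0, 0, 0, 1.2, 50], [0, 0, 0, 0, 0, 1.2, 50], [0, 0, 0, 0, 0, 1.2, 50], [0, 0, 0, 0, 0, 1.2, 50]]]'

```text
time_s: 7.35
position: [0.5056, 0.2537, 0.1011]
tool_rot: [1.0, -0.005, -0.0, 0.0]
force: [0.3, 0.3, -6.5]
finger_gap: 0.751
```

Emit:
arm_command --targets '[[[0, 0, 0, 0, 0, 1, 50], [0, 0, 0, 0, 0, 1, 50], [0, 0, 0, 0, 0, 1, 50], [0, 0, 0, 0, 0, 1, 50], [0, 0, 0, 0, 0, 1, 50]]]'

```text
time_s: 7.77
position: [0.5056, 0.2537, 0.0961]
tool_rot: [1.0, -0.005, -0.0, 0.0]
force: [-0.4, 0.3, -6.8]
finger_gap: 0.753
```

Emit:
arm_command --targets '[[[0, 0, 0, 0, 0, 0.8, 50], [0, 0, 0, 0, 0, 0.8, 50], [0, 0, 0, 0, 0, 0.8, 50], [0, 0, 0, 0, 0, 0.8, 50]]]'

```text
time_s: 8.1
position: [0.5057, 0.2537, 0.0956]
tool_rot: [1.0, -0.005, 0.001, -0.0]
force: [-10.0, -4.5, 40.3]
finger_gap: 0.753
```

It touched at TCP z ≈ 0.096, which puts the pile top at about 42 mm. I ease off most of the load, check contact, then release.

Emit:
arm_command --targets '[[[0, 0, 0, 0, 0, -0.8, 50], [0, 0, 0, 0, 0, -0.8, 50], [0, 0, 0, 0, 0, 0, 50], [0, 0, 0, 0, 0, 0, 50]]]'

```text
time_s: 8.43
position: [0.5056, 0.2537, 0.0957]
tool_rot: [1.0, -0.005, 0.0, -0.0]
force: [-3.8, -0.8, 12.1]
finger_gap: 0.751
```

Emit:
arm_command --targets '[[[0, 0, 0, 0, 0, -0.5, 50], [0, 0, 0, 0, 0, 0, 50], [0, 0, 0, 0, 0, 0, 70], [0, 0, 0, 0, 0, 0, 78], [0, 0, 0, 0, 0, 0, 85]]]'

```text
time_s: 8.85
position: [0.5059, 0.2539, 0.0951]
tool_rot: [1.0, -0.005, 0.0, -0.0]
force: [0.3, -0.4, 0.8]
finger_gap: 0.994
```

Emit:
arm_command --targets '[[[0, 0, 0, 0, 0, 0, 85], [0, 0, 0, 0, 0, 0, 85], [0, 0, 0, 0, 0, 0, 85], [0, 0, 0, 0, 0, 0, 85], [0, 0, 0, 0, 0, 0, 85]]]'

```text
time_s: 9.27
position: [0.5056, 0.2537, 0.0951]
tool_rot: [1.0, -0.005, -0.0, 0.0]
force: [0.7, 0.1, -0.1]
finger_gap: 0.993
```

Released, wrist force about 0. I retreat straight up and then aside so I can look.

Emit:
arm_command --targets '[[[0, 0, 0, 0, 0, -10, 85], [0, 0, 0, 0, 0, -25, 85], [0, 0, 0, 0, 0, -35, 85], [0, 0, 0, 0, 0, -35, 85], [0, 0, 0, 0, 0, -30, 85]]]'

```text
time_s: 9.68
position: [0.5056, 0.2535, 0.233]
tool_rot: [1.0, -0.005, 0.0, -0.0]
force: [0.7, 0.0, -0.1]
finger_gap: 0.991
```

Emit:
arm_command --targets '[[[0, 0, 0, 0, 20, 0, 85], [0, 0, 0, 0, 38, 0, 85], [0, 0, 0, 0, 38, 0, 85], [0, 0, 0, 0, 38, 0, 85], [0, 0, 0, 0, 38, 0, 85]]]'

```text
time_s: 10.1
position: [0.5036, 0.0802, 0.2311]
tool_rot: [1.0, -0.004, 0.0, -0.0]
force: [0.4, -0.9, -0.5]
finger_gap: 0.998
```

Emit:
arm_command --targets '[[[0, 0, 0, 0, 38, 0, 85], [0, 0, 0, 0, 38, 0, 85], [0, 0, 0, 0, 25, 0, 85], [0, 0, 0, 0, 0, 0, 85], [0, 0, 0, 0, 0, 0, 85]]]'

```text
time_s: 10.52
position: [0.5029, -0.0209, 0.2309]
tool_rot: [1.0, -0.006, 0.0, 0.0]
force: [0.1, 1.4, 0.4]
finger_gap: 0.995
```

Run:
```python
from h import *
t=grab('top','t4');s=grab('scene','s4'); togo([.505,.2535,.11],0)
a=cv2.resize(t['pixels'][181:271,166:286],(400,300),interpolation=cv2.INTER_CUBIC)
b=cv2.resize(s['pixels'][110:290,160:400],(400,300),interpolation=cv2.INTER_CUBIC)
cv2.imwrite('pics/c4.png',cv2.resize(np.hstack([a,b]),(800,300)))
```

```text
t 10.62 pos [ 0.5031 -0.0185  0.2306] turn [-0.001 -0.    -0.009] shift [  -0.6 -272.   120.7] F [ 0.6 -0.3 -1.7] gap 0.993
```

View pics/c4.png

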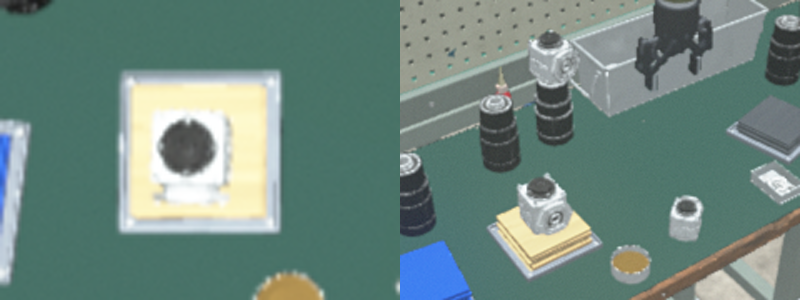

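The housing stands upright and square on the plywood pile: cap at crop (187,148), tray spanning (120–280, 70–232). The finished gear unit is still standing. I check the cap position and hand in.

Run:
```python
from h import *
print(ray(load('t4'),166+187.5*.3-.5,181+148.5*.3-.5,.131)); print(job_done())
```

```text
[0.5016214  0.25319741 0.131     ]
the job is handed in; nothing more can be done
None
```

I set the large loose gear housing on the plywood pile and handed the job in at about 10.6 s of robot time. It stands upright and square with the boards, and the gripper is clear of it.

- **Touch:** I lowered the housing in steps of about 1 mm until it touched, with the pile top at about 42 mm. The wrist reading reached +40 N at touch, about 47 N of contact and firmer than I intended, but well under the 250 N limit. I eased it to about 12 N before opening the fingers.
- **Position:** In the last top view the cap centre is at (0.502, 0.253), about 3–4 mm from the pile's measured middle at about (0.505, 0.253); the limit is 20 mm.
- **Gear unit:** The finished gear unit still stands where it was in the last scene picture; I judged that by eye and did not measure it.
- **Checks:** None of my checks failed or disagreed. `job_done()` gives no verdict.

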